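# Return the blue staining jar to its bay and hold the slide rack ready above it

## Task

Set the loose blue staining jar back, upright and without dropping it, in the bay of the bench stand that carries the blue label. Then lift the rack of slides by its handle out of the yellow jar, carry it upright over the jars in between without bumping them, and stop with it square over the open mouth of the blue jar, its underside a centimetre or two above the rim and lined up to go straight in. The timer has not rung yet, so do not dip the rack or touch the blue jar with it: finish while still holding it there, and leave everything else where it stands.

Things in the scene. Friction and masses are not known exactly. Their poses are not given: they have to be found in the camera images.
- stand: Low stainless stand, fixed: a tray 76 x 334 mm with a row of four bays 80 mm apart along its y axis, a 43 mm high wire hoop at each end. Origin: centre of its underside on the worktop; x axis points away from the label side. Place and yaw vary. The yellow and blue bays are at the two ends, green and pink in the middle; which end and which middle vary.
- bay_blue_seat (a point): Centre of the floor of the bay with the BLUE sloping label plate (56 x 15 mm, on its -x side), 5 mm above the worktop; empty at the start. Axes as the stand's. Inside 54 mm (x) by 68 mm (y): 3 mm to spare on every side of a jar, between four upright tabs that reach 21 mm above the seat and flare outward over the top 5 mm.
- bay_yellow_seat (a point): Centre of the floor of the bay with the yellow label; same form as the blue bay; holds the yellow jar.
- bay_green_seat (a point): Centre of the floor of the bay with the green label; same form; holds the closed green jar.
- bay_pink_seat (a point): Centre of the floor of the bay with the pink label; same form; empty, and not the place of any jar here.
- jar_blue: Open, empty blue plastic staining jar, 48 mm along its x axis (grip it across this), 62 mm along y, 88 mm high, walls 2.5 mm, rim bead 1.4 mm proud, about 0.16 kg (+-30 %). Stands loose behind the stand, turned by up to 0.5 rad. Origin: centre of its underside. In the bay its x axis lies along the bay's x axis, either way round.
- jar_blue_mouth (a point): Centre of the blue jar's mouth, level with its rim, 88 mm above the jar's underside; axes as the jar's. The opening is 43 mm along x by 57 mm along y.
- jar_yellow: Open yellow staining jar of the same form (48 x 62 x 88 mm, floor 2.5 mm thick), standing in the yellow bay with the slide rack in it. Origin at the centre of its underside.
- jar_green: Green staining jar of the same form in the green bay, closed with a pale lid with a round knob; 109 mm high in all (114 mm above the worktop). Stays closed. Origin at the centre of its underside.
- slide_rack: White rack with nine glass slides, standing on the floor of the yellow jar. Basket 32 mm along its x axis, 46 mm along y, 82 mm high; above it two posts carry a level handle bar, whose top is 130 mm above the underside. About 0.11 kg (+-30 %). Origin: centre of its underside.
- rack_handle (a point): Middle of the rack's handle bar, 124 mm above the rack's underside: the bar is 10 mm wide along the rack's x axis (grip it across this), 12 mm high and 46 mm long along y; below it are 36 mm of open space above the basket.
- pot_small: Bystander: small white pot with green cap, 48 mm across, 52 mm high, left of the stand near the front edge. Leave alone.
- dropper_bottle: Bystander: brown dropper bottle with black bulb, 28 mm across, 94 mm high, on the pale board to the right. Leave alone.
- cassette_a: Bystander: pink tissue cassette, 36 x 45 x 7 mm, near the front edge at the left. Leave alone.
- forceps_a: Bystander: fine steel forceps, 118 mm long, lying near the front edge before the stand. Leave alone.

How it is judged:
By the outcome, as a careful person would: the job done as asked, in the order asked, and still so for the second after the job is handed in, while the arm keeps its last pose, push and grip.
It also fails if it takes over 51 s, if anything falls off the work surface, if the arm or the gripper's body presses on something with over 40 N, if the wrist force passes 120 N, or if a joint passes its speed limit or range.

## Robot

A 7-joint arm with a two-finger parallel gripper is mounted at the origin on a cart in front of the work surface, level with it; the furniture and walls round the work are solid. World frame = base frame: x ahead of the robot, y to its left, z up, the work surface at z = 0. Lengths are in m, angles in rad, forces in N, time in s.
With the tool pointing down it reaches from about 0.35 to 0.9 m from the base axis. Payload 7.2 kg.
Tool frame: the origin (TCP) lies between the finger pads; the fingertips stand 11 mm ahead of it and the grasp point (between the pads) lies 8 mm behind it (env.finger_overhang is the distance from the TCP to the fingertips, in m); z points along the fingers, y is the line along which they close (so a half turn about z gives the same grasp; the last joint's range is limited). The gripper opens to 85 mm and grips with 20 to 120 N. Pads are 22 mm wide; open, the fingers measure 114 mm over their backs; the gripper's body (76 mm by 85 mm) begins 54 mm behind the grasp point. The pads swing forward as they close: fully open they stand 13 mm farther back than shut.
Start: joints at [1.14, 0.411, -0.013, 1.596, 0.006, 1.134, -0.082], TCP at [0.222, -0.584, 0.242] pointing down, gripper open.
Joint ranges: [-2.95, 2.95], [-0.29, 1.99], [-1.47, 1.44], [0.14, 2.54], [-1.03, 4.17], [0.13, 1.85], [-2.86, 2.86]. Speed limits (rad/s): [2.39, 2.39, 3.01, 3.01, 3.14, 3.14, 3.14].

## Interface

Orientations are given as a 3x3 rotation matrix whose columns are the frame's x, y, z axes.
In Python, from cell import env, sensors, read_camera gives the robot as it stands (env), with the cameras as plain functions and the readings (sensors).
- The arm moves only by the shell command python3 nudge.py 'ROWS'. ROWS is a JSON list of rows, 1 to 5 of them, each of 5 numbers: dx, dy, dz in m, then a turn about the tool's z in rad, then the finger opening in m; each row shifts and turns the commanded pose from where the row before left it, along the tool's axes as they then stand; what a row does not reach is not made up. A row lasts 1/10 s, in which the tool goes at most 0.05 m and 0.15 rad, less where a joint would pass 70% of its speed; a pose out of reach is approached as far as the arm can. The fingers move at their own pace and stop on an object; the grip force is fixed at half the most. Time passes only in rows, so rows that do not move let the fingers close. It prints the time, the measured TCP pose, the force, the opening and the grip force at its end.
- sensors.get_state(): the state, without advancing time (a new reading comes with each control period).
- read_camera(name): name is "side" or "top" or "wrist"; returns a dict with "frame" (384x512x3 uint8, red, green, blue), "mtx" (3x3 intrinsics, pixels), "k1" (the pictures are not rectified: a ray, as slopes to the right and down, at radius r is drawn at 1 + k1 r^2 times it, then the intrinsics apply), "rvec" (rotation vector, rad) and "tvec" (3), from world to camera coordinates, as OpenCV has them. Camera axes: x right, y down, z forward; pixel columns grow to the right and rows downward; lengths in m; the calibration is good to about 2 mm. A picture is of the moment at which its call begins. There is no depth.
- env.finish_job(): hands the job in; it is judged then, once.
The state is a dict: "clock": time; "joint_positions": joint angles; "joint_vel": joint speeds; "joint_efforts": joint torques, N m; "eef_pos": TCP position; "ee_rot": TCP orientation; "force": force on the tool from outside, world axes, zero at the start; "wrist_torque": the same for the moment, N m; "finger_gap": finger opening in m; "grip_force": force on a finger pad.
Only numpy, scipy, OpenCV 4.12 (cv2) and the standard library are available. Lean on these libraries where they do the work, as an engineer would, in place of code of your own. Each camera call takes 0.05 s, during which the arm holds its last target. There are 200 camera calls.

## Working session

There is one attempt and no reset: what is moved stays moved. The work goes in short steps, Python scripts to look and compute and a shell command to move; the robot and the scene stay as the last step left them, time stands still between calls to the robot, and variables do not carry over. Pictures are saved under pics/ and viewed, at most 10 in all, crops included, and the job is handed in when it is done.

```bash
ls; mkdir -p pics
python3 - <<'E'
from cell import env, sensors, read_camera
import cv2,numpy as np
s=sensors.get_state();print(s)
ims=[]
for n in ["side","top"]:
    c=read_camera(n);f=c.pop("frame");print(n,c)
    np.savez(f"pics/{n}0.npz",frame=f,**c)
    cv2.imwrite(f"pics/{n}0.png",cv2.resize(f[...,::-1],(768,576),interpolation=cv2.INTER_CUBIC))
E
```

```text
cell.py
nudge.py
pics
{'clock': 0.0, 'joint_positions': array([ 1.1397883 ,  0.41191501, -0.01273601,  1.59705956,  0.00559978,
        1.13432467, -0.08219645]), 'joint_vel': array([-3.72665672e-04, -1.24903376e-04,  7.47474516e-05,  6.12289453e-04,
       -5.98406371e-04,  4.86227808e-04, -9.87283174e-04]), 'joint_efforts': array([-1.19371605e-03, -6.00628424e+01,  6.81396760e-01, -2.99406928e+01,
        1.36562777e-02,  1.06202354e-02,  1.82371259e-06]), 'eef_pos': array([ 0.22161109, -0.5838609 ,  0.24143718]), 'ee_rot': array([[ 9.34886095e-01,  3.54947190e-01, -6.93895421e-04],
       [ 3.54947851e-01, -9.34884866e-01,  1.52008137e-03],
       [-1.09163717e-04, -1.66739962e-03, -9.99998604e-01]]), 'force': array([ 0.18497997,  0.02239365, -0.48645693]), 'wrist_torque': array([0.03454049, 0.07119848, 0.01078395]), 'grip_force': 0.0, 'finger_gap': 0.08508838183765444}
side {'mtx': array([[433.79709418,   0.        , 254.35912583],
       [  0.        , 433.79709418, 194.09968202],
       [  0.        ,   0.        ,   1.        ]]), 'k1': 0.00268058737946863, 'rvec': array([ 1.98780891,  1.49563599, -0.55286141]), 'tvec': array([ 0.04202272, -0.32578404,  1.51127933])}
top {'mtx': array([[442.40689538,   0.        , 253.97007853],
       [  0.        , 442.40689538, 198.76793544],
       [  0.        ,   0.        ,   1.        ]]), 'k1': 0.029908009053704866, 'rvec': array([ 2.15414214, -2.18909165,  0.16626982]), 'tvec': array([-0.19383188,  0.53027537,  1.12081945])}
```

View pics/top0.png

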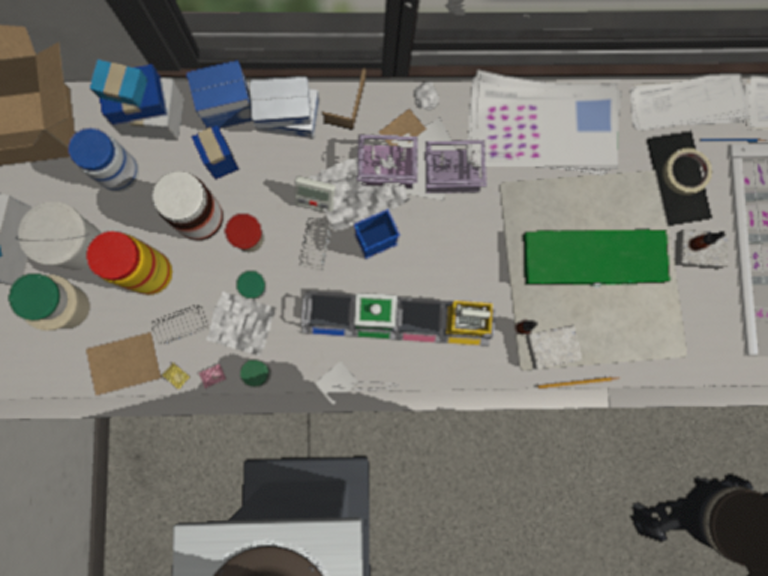

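View pics/side0.png

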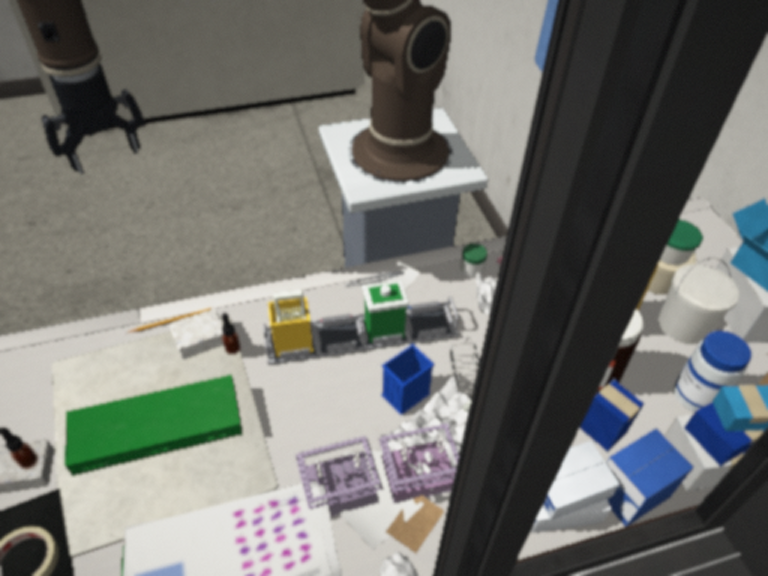

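The top view (768 px scale) shows the blue jar at (377,233). The bays run left to right: blue (325,312), green with its lid (377,310), pink (422,318), and yellow with the rack (470,320). The side view shows the yellow jar at (290,322), green at (385,310) and the blue jar at (408,378).

```bash
cat > h.py <<'E'
import cv2,numpy as np
from cell import env, sensors, read_camera
def load(n): return dict(np.load(f"pics/{n}.npz"))
def snap(name,tag):
    c=read_camera(name);np.savez(f"pics/{tag}.npz",**c);return c
def rays(c,px):
    px=np.float64(px).reshape(-1,2);K=c["mtx"]
    d=(px-K[:2,2])/K[0,0]; s=d.copy()
    for _ in range(20): s=d/(1+c["k1"]*(s**2).sum(1,keepdims=True))
    R=cv2.Rodrigues(c["rvec"])[0]
    return -R.T@c["tvec"],np.c_[s,np.ones(len(s))]@R
def onplane(c,px,z):
    o,d=rays(c,px);return o+d*((z-o[2])/d[:,2:])
def proj(c,P):
    P=np.float64(P).reshape(-1,3);R=cv2.Rodrigues(c["rvec"])[0]
    q=P@R.T+c["tvec"];s=q[:,:2]/q[:,2:];return s*(1+c["k1"]*(s**2).sum(1,keepdims=True))*c["mtx"][0,0]+c["mtx"][:2,2]
def crop(c,x0,y0,w,h,k): return cv2.resize(c["frame"][y0:y0+h,x0:x0+w,::-1],None,fx=k,fy=k,interpolation=cv2.INTER_CUBIC)
E
python3 - <<'E'
from h import *
t=load("top0");s=load("side0")
a=crop(t,180,130,160,110,5);cv2.imwrite("pics/c_top.png",a)
b=crop(s,165,180,160,110,5);cv2.imwrite("pics/c_side.png",b)
for c in(t,s): print(rays(c,[0,0])[0])
E
```

```text
[ 0.3854516  -0.16675907  1.18263159]
[ 1.18506431 -0.41222654  0.90418927]
```

View pics/c_top.png

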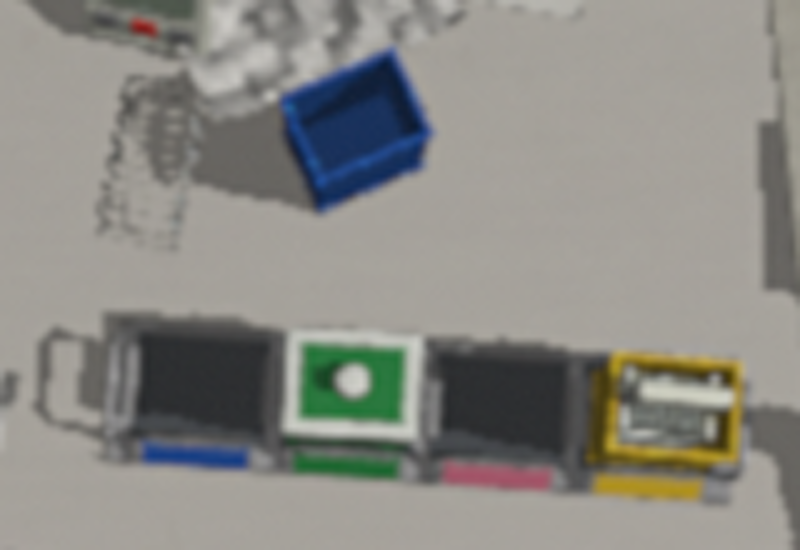

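View pics/c_side.png

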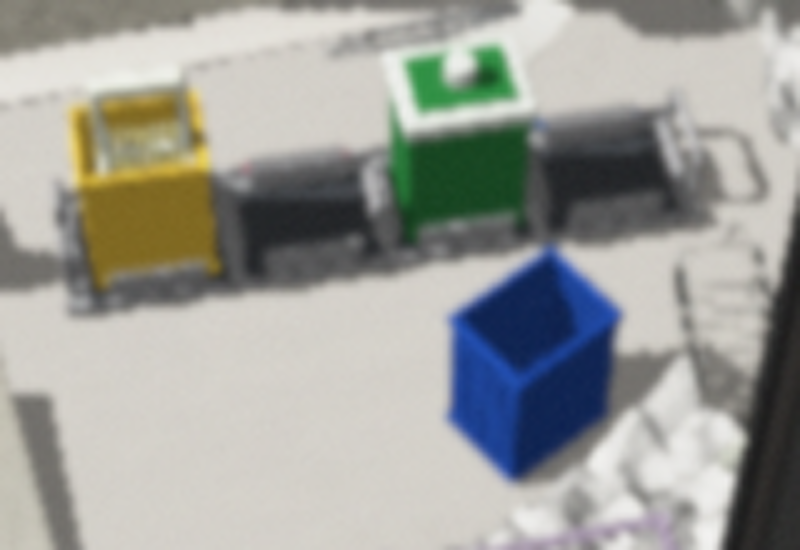

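The crops (5x) show the following. Blue jar rim corners in the top view are (284,100), (393,50), (432,130), (320,180), and in the side view (452,318), (549,250), (620,315), (517,382). Yellow rim in the top view is (612,352)–(738,467). Labels in the top view are blue (196,456) to yellow (648,487). The handle bar runs (637,388)–(733,397).

```bash
cat >> h.py <<'E'
def rectfit(P):
    """centre, sides and yaw of long side for 4 corner points in order"""
    c=P[:,:2].mean(0);e=np.roll(P[:,:2],-1,0)-P[:,:2];L=np.linalg.norm(e,axis=1)
    a=e[0]-e[2] if L[0]+L[2]>L[1]+L[3] else e[1]-e[3]
    b=e[1]-e[3] if L[0]+L[2]>L[1]+L[3] else e[0]-e[2]
    wrap=lambda t:(t+np.pi/2)%np.pi-np.pi/2
    return c.round(4),(L*1000).round(1),"long-axis yaw",round(wrap(np.arctan2(a[1],a[0])-np.pi/2),3),"short yaw",round(wrap(np.arctan2(b[1],b[0])),3)
def tri(c1,p1,c2,p2):
    o1,d1=rays(c1,p1);o2,d2=rays(c2,p2);out=[]
    for a,b in zip(d1,d2):
        x=np.linalg.lstsq(np.c_[a,-b],o2-o1,rcond=None)[0];out.append((o1+a*x[0]+o2+b*x[1])/2)
    return np.array(out)
E
python3 - <<'E'
from h import *
t=load("top0");s=load("side0")
T=lambda l:np.array(l)/5+[180,130]-.4
S=lambda l:np.array(l)/5+[165,180]-.4
jt=T([(284,100),(393,50),(432,130),(320,180)]); js=S([(620,315),(517,382),(452,318),(549,250)])
print("jar top",rectfit(onplane(t,jt,.088)),"\nside",rectfit(onplane(s,js,.088)))
print("tri z",tri(t,jt,s,js).round(4))
print("jar base side",onplane(s,S([(453,418),(517,478),(608,415)]),0).round(4))
yt=T([(612,352),(745,362),(738,467),(600,457)])
ys=S([(72,108),(195,90),(215,166),(83,180)])
print("yel top",rectfit(onplane(t,yt,.093)),"side",rectfit(onplane(s,ys,.093)))
gt=T([(285,327),(422,335),(418,441),(280,434)]);gs=S([(383,55),(500,42),(537,117),(400,135)])
for z in(.093,.1): print("green",z,rectfit(onplane(t,gt,z)),rectfit(onplane(s,gs,z)))
print("bar top",onplane(t,T([(637,388),(733,397)]),.1375).round(4))
print("bar side",onplane(s,S([(88,80),(182,75)]),.1315).round(4))
hsv=cv2.cvtColor(t["frame"],cv2.COLOR_RGB2HSV)
R={}
for n,lo,hi,x,y in [("b",100,130,196,456),("g",50,80,347,466),("p",160,179,497,475),("y",15,30,648,487)]:
    m=cv2.inRange(hsv,(lo,80,60),(hi,255,255));cx,cy=int(180+x/5),int(130+y/5)
    w=np.zeros_like(m);w[cy-2:cy+4,cx-14:cx+15]=m[cy-2:cy+4,cx-14:cx+15]
    M=cv2.moments(w,True);p=[M["m10"]/M["m00"],M["m01"]/M["m00"]];print(n,M["m00"],np.round(p,2),onplane(t,p,.012).round(4))
E
```

```text
jar top (array([ 0.6383, -0.1955]), array([61.1, 45.7, 62.2, 44.9]), 'long-axis yaw', np.float64(0.42), 'short yaw', np.float64(0.415)) 
side (array([ 0.6395, -0.1936]), array([61.1, 45.3, 60.7, 48.7]), 'long-axis yaw', np.float64(0.399), 'short yaw', np.float64(0.414))
tri z [[ 0.6477 -0.1567  0.0853]
 [ 0.6719 -0.2134  0.088 ]
 [ 0.6304 -0.2319  0.0882]
 [ 0.6052 -0.1758  0.0878]]
jar base side [[ 0.6284 -0.2277  0.    ]
 [ 0.6693 -0.2078 -0.    ]
 [ 0.6475 -0.1538  0.    ]]
yel top (array([ 0.4861, -0.3499]), array([66.5, 52.6, 68.6, 52.8]), 'long-axis yaw', np.float64(-0.089), 'short yaw', np.float64(-0.125)) side (array([ 0.4883, -0.347 ]), array([61. , 50.7, 63.3, 46.9]), 'long-axis yaw', np.float64(-0.106), 'short yaw', np.float64(-0.039))
green 0.093 (array([ 0.501, -0.19 ]), array([68.2, 52.9, 68.2, 53.3]), 'long-axis yaw', np.float64(-0.07), 'short yaw', np.float64(-0.059)) (array([ 0.4988, -0.1901]), array([60.3, 53.2, 68.8, 53.8]), 'long-axis yaw', np.float64(-0.111), 'short yaw', np.float64(-0.033))
green 0.1 (array([ 0.5003, -0.1899]), array([67.7, 52.5, 67.8, 53. ]), 'long-axis yaw', np.float64(-0.07), 'short yaw', np.float64(-0.059)) (array([ 0.5048, -0.192 ]), array([59.8, 52.8, 68.2, 53.4]), 'long-axis yaw', np.float64(-0.111), 'short yaw', np.float64(-0.033))
bar top [[ 0.4924 -0.3252  0.1375]
 [ 0.4875 -0.371   0.1375]]
bar side [[ 0.4805 -0.3678  0.1315]
 [ 0.4894 -0.3241  0.1315]]
b 86.0 [218.86 220.77] [[ 0.4727 -0.1092  0.012 ]]
g 64.0 [248.44 222.75] [[ 0.4662 -0.1873  0.012 ]]
p 79.0 [278.96 224.91] [[ 0.4592 -0.2681  0.012 ]]
y 97.0 [309.16 226.97] [[ 0.4525 -0.3483  0.012 ]]
```

```bash
cat >> h.py <<'E'
def togo(x,y,z,yaw):
    """tool-frame shift and tool-z turn left to reach TCP xyz with tool y at world angle yaw"""
    s=sensors.get_state();R=s["ee_rot"];d=np.array([x,y,z])-s["eef_pos"]
    a=np.arctan2(R[1,1],R[0,1]);w=(yaw-a+np.pi)%(2*np.pi)-np.pi
    print("t",round(s["clock"],2),"tcp",s["eef_pos"].round(4),"yaw",round(a,4),"togo",(R.T@d).round(4),"turn",round(-w,4),"F",s["force"].round(1),"gap",round(s["finger_gap"],4),"grip",round(s["grip_force"],1),"tilt",R[:2,2].round(3),"j7",s["joint_positions"][6].round(2))
E
for i in 1 2; do :; done
python3 nudge.py '[[0.044,-0.018,0,0,0.085],[0.044,-0.018,0,0,0.085],[0.044,-0.018,0,0,0.085],[0.044,-0.018,0,0,0.085],[0.044,-0.018,0,0,0.085]]'
python3 nudge.py '[[0.044,-0.018,0,0,0.085],[0.044,-0.018,0,0,0.085],[0.044,-0.018,0,0,0.085],[0.044,-0.018,0,0,0.085],[0.044,-0.018,0,0,0.085]]'
python3 nudge.py '[[0,0,0,-0.15,0.085],[0,0,0,-0.15,0.085],[0,0,0,-0.15,0.085],[0,0,0,-0.15,0.085],[0,0,0,-0.15,0.085]]'
python3 nudge.py '[[0,0,0,-0.15,0.085],[0,0,0,-0.15,0.085],[0,0,0,-0.15,0.085],[0,0,0,-0.15,0.085],[0,0,0,-0.15,0.085]]'
python3 -c "
from h import *
togo(.6385,-.195,.2,.412)"
```

```text
clock: 0.6
eef_pos: [0.3965, -0.4205, 0.242]
ee_rot: [[0.935, 0.355, -0.0], [0.355, -0.935, 0.0], [-0.0, -0.0, -1.0]]
force: [0.6, -0.1, 0.1]
finger_gap: 0.0852
grip_force: 0.0
clock: 1.1
eef_pos: [0.5702, -0.2584, 0.242]
ee_rot: [[0.935, 0.355, -0.001], [0.355, -0.935, 0.0], [-0.0, -0.0, -1.0]]
force: [0.6, -1.1, 0.1]
finger_gap: 0.0848
grip_force: 0.0
clock: 1.6
eef_pos: [0.569, -0.2597, 0.2417]
ee_rot: [[0.437, 0.9, -0.001], [0.9, -0.437, 0.0], [-0.0, -0.001, -1.0]]
force: [-0.2, -0.8, -0.1]
finger_gap: 0.0853
grip_force: 0.0
clock: 2.1
eef_pos: [0.569, -0.2599, 0.2418]
ee_rot: [[-0.294, 0.956, -0.001], [0.956, 0.294, 0.0], [0.001, -0.001, -1.0]]
force: [-0.1, 0.2, -0.2]
finger_gap: 0.0847
grip_force: 0.0
t 2.1 tcp [ 0.569  -0.2599  0.2418] yaw 0.2981 togo [0.0416 0.0855 0.0417] turn -0.1139 F [-0.1  0.2 -0.2] gap 0.0847 grip 0.0 tilt [-0.001  0.   ] j7 0.46
```

```bash
python3 nudge.py '[[0.0208,0.0427,0,0,0.085],[0.0208,0.0428,0,0,0.085],[0,0,0,-0.114,0.085],[0,0,0,0,0.085]]' >/dev/null
python3 - <<'E'
from h import *
togo(.6385,-.195,.058,.412)
c=snap("wrist","w1")
o,_=rays(c,[0,0]);print("cam",o.round(3))
cv2.imwrite("pics/w1.png",c["frame"][...,::-1])
for z,P in [(.088,.088)]:
    ca,sa=np.cos(.412),np.sin(.412)
    print(proj(c,[[.6385+ca*a-sa*b,-.195+sa*a+ca*b,.088] for a,b in((.025,.032),(-.025,.032),(-.025,-.032),(.025,-.032))]).round(1))
E
```

```text
t 2.5 tcp [ 0.6397 -0.1936  0.2414] yaw 0.4109 togo [-0.0011 -0.0015  0.1834] turn -0.0011 F [ 0.8 -0.7 -0.5] gap 0.0851 grip 0.0 tilt [-0.001  0.001] j7 0.42
cam [ 0.612 -0.131  0.373]
[[278.4 139.6]
 [218.1 139.7]
 [220.  212.6]
 [276.8 212.5]]
```

View pics/w1.png

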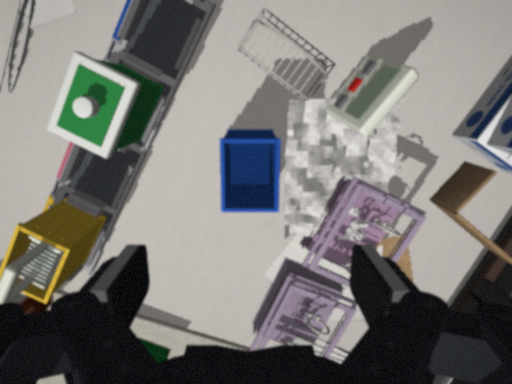

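The wrist view shows the jar rim at columns 220–279, rows 139–212, which matches the prediction to about 1 px. The green lid corners are at roughly (79,52), (143,76), (113,157), (48,127). I'll descend and grip.

```bash
python3 nudge.py '[[-0.001,-0.001,0.04,0,0.085],[0,0,0.04,0,0.085],[0,0,0.04,0,0.085],[0,0,0.04,0,0.085],[0,0,0.023,0,0.085]]' >/dev/null
python3 nudge.py '[[0,0,0,0,0.085],[0,0,0,0,0.045],[0,0,0,0,0.04],[0,0,0,0,0.04],[0,0,0,0,0.04]]'
python3 - <<'E'
from h import *
togo(.6385,-.195,.058,.412)
t=load("top0");w=load("w1")
T=lambda l:np.array(l)/5+[180,130]-.4
gt=T([(285,327),(422,335),(418,441),(280,434)]); gw=np.array([(143,76),(113,157),(48,127),(79,52)])
P=tri(t,gt,w,gw);print(P.round(4),P.mean(0).round(4))
P=onplane(w,gw,P[:,2].mean());print(rectfit(P))
E
```

```text
clock: 3.55
eef_pos: [0.6401, -0.1972, 0.0617]
ee_rot: [[-0.394, 0.919, 0.004], [0.919, 0.394, -0.001], [-0.003, 0.003, -1.0]]
force: [0.1, -0.1, 8.3]
finger_gap: 0.0474
grip_force: 61.9
t 3.55 tcp [ 0.6401 -0.1972  0.0617] yaw 0.4054 togo [ 0.0027 -0.0006  0.0037] turn -0.0066 F [ 0.1 -0.1  8.3] gap 0.0474 grip 61.9 tilt [ 0.004 -0.001] j7 0.34
[[ 0.53   -0.155   0.0897]
 [ 0.526  -0.2258  0.0849]
 [ 0.4719 -0.2216  0.0926]
 [ 0.4772 -0.1549  0.0892]] [ 0.5012 -0.1893  0.0891]
(array([ 0.5008, -0.1884]), array([71.7, 57.4, 66.8, 52.1]), 'long-axis yaw', np.float64(-0.07), 'short yaw', np.float64(0.003))
```

```bash
python3 nudge.py '[[0,0,-0.015,0,0.04],[0,0,-0.03,0,0.04],[0,0,-0.04,0,0.04],[0,0,-0.04,0,0.04],[0,0,-0.02,0,0.04]]'
python3 - <<'E'
from h import *
togo(.507,-.112,.2,-.084)
c=snap("wrist","w2")
cv2.imwrite("pics/w2.png",c["frame"][...,::-1])
E
```

```text
clock: 4.05
eef_pos: [0.6399, -0.1966, 0.2096]
ee_rot: [[-0.395, 0.919, 0.005], [0.919, 0.395, -0.001], [-0.003, 0.004, -1.0]]
force: [0.6, 0.2, -1.3]
finger_gap: 0.0469
grip_force: 61.9
t 4.05 tcp [ 0.6399 -0.1966  0.2096] yaw 0.4062 togo [ 0.1302 -0.0887  0.0088] turn 0.4902 F [ 0.6  0.2 -1.3] gap 0.0469 grip 61.9 tilt [ 0.005 -0.001] j7 0.41
```

View pics/w2.png

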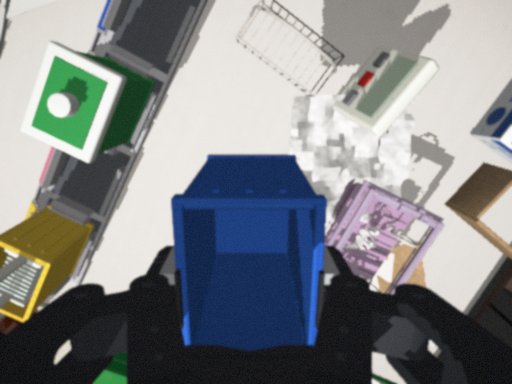

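The jar is held upright. Its far rim edge runs from (174,197) to (326,197), and its bottom edge from (208,156) to (296,156).

Run:
```python
from h import *
c=load("w2");s=sensors.get_state();R=s["ee_rot"];p=s["eef_pos"]
print("cam-tool",(R.T@(rays(c,[0,0])[0]-p)).round(4))
for z in(.230,.233,.236,.239):
    P=onplane(c,[(174,197),(326,197)],z);Q=(P-p)@R;print(z,Q.round(4)[:,:2],"w",round(1000*np.linalg.norm(P[1]-P[0]),1))
for z in(.143,.146,.149,.152):
    P=onplane(c,[(208,156),(296,156)],z);Q=(P-p)@R;print(z,Q.round(4)[:,:2],"w",round(1000*np.linalg.norm(P[1]-P[0]),1))
# rotation about jar after turn -> seat target in tool frame
```

```text
cam-tool [ 0.0688 -0.0013 -0.1292]
0.23 [[ 0.035  -0.027 ]
 [ 0.035   0.0245]] w 51.5
0.233 [[ 0.036  -0.0263]
 [ 0.0359  0.0238]] w 50.1
0.236 [[ 0.0369 -0.0256]
 [ 0.0368  0.0231]] w 48.7
0.239 [[ 0.0378 -0.0249]
 [ 0.0377  0.0224]] w 47.3
0.143 [[ 0.0336 -0.0258]
 [ 0.0336  0.0256]] w 51.4
0.146 [[ 0.0341 -0.0255]
 [ 0.0341  0.0252]] w 50.6
0.149 [[ 0.0347 -0.0251]
 [ 0.0347  0.0248]] w 49.9
0.152 [[ 0.0352 -0.0247]
 [ 0.0352  0.0244]] w 49.1
```

```bash
python3 nudge.py '[[0,0,0,0.12,0.04],[0,0,0,0.12,0.04],[0,0,0,0.12,0.04],[0,0,0,0.13,0.04],[0,0,0,0,0.04]]' >/dev/null
python3 -c "
from h import *
togo(.5071,-.113,.2,-.084)"
```

```text
t 4.6 tcp [ 0.6383 -0.1965  0.2046] yaw -0.0857 togo [ 0.0719 -0.1378  0.0046] turn -0.0017 F [ 0.3  0.4 -1.6] gap 0.0474 grip 61.9 tilt [-0. -0.] j7 -0.04
```

```bash
python3 nudge.py '[[0.018,-0.0345,0,0,0.04],[0.018,-0.0345,0,0,0.04],[0.018,-0.0345,0,0,0.04],[0.018,-0.0345,0,0,0.04],[0,0,0,0,0.04]]' >/dev/null
python3 nudge.py '[[0,0,0,0,0.04]]' >/dev/null
python3 - <<'E'
from h import *
togo(.5071,-.113,.2,-.084)
c=snap("wrist","w3")
cv2.imwrite("pics/w3.png",c["frame"][...,::-1])
a,b=np.cos(-.084),np.sin(-.084)
o=np.array([.507,-.1097])
# stand frame check points: bay inner floor corners, label ends
for x,y,z in[(.027,.034,.026),(-.027,.034,.026),(.038,.047,.004),(-.038,.047,.004),(-.0345,.028,.012)]:
    print(x,y,z,proj(c,[o[0]+a*x-b*y,o[1]+b*x+a*y,z]).round(1))
E
```

```text
t 5.2 tcp [ 0.507  -0.1133  0.205 ] yaw -0.0802 togo [0.0003 0.0001 0.005 ] turn 0.0038 F [ 1.1 -0.1 -1.2] gap 0.0471 grip 62.7 tilt [ 0.001 -0.001] j7 -0.11
0.027 0.034 0.026 [[279.3 128. ]]
-0.027 0.034 0.026 [[219.  127.8]]
0.038 0.047 0.004 [[289.2 111.9]]
-0.038 0.047 0.004 [[209.1 111.6]]
-0.0345 0.028 0.012 [[212.4 132.8]]
```

View pics/w3.png

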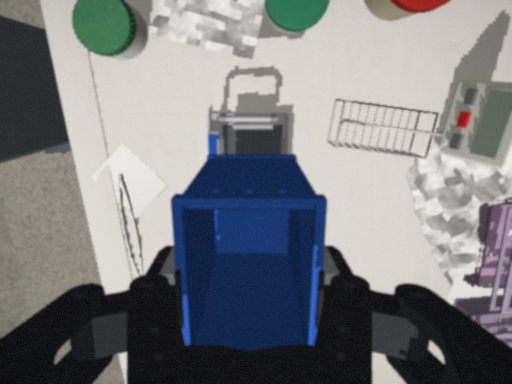

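The wrist view shows the tray end at columns 209–292, row 110, and the label end at row 133. Both agree with the estimate to about 1 mm. I'll check the edges numerically.

Run:
```python
from h import *
c=load("w3");g=cv2.cvtColor(c["frame"],cv2.COLOR_RGB2GRAY)
print("cols 200..300");
for r in(116,130,140,150): print(r,list(g[r,202:230]),list(g[r,274:300]))
print(list(g[98:160,250]));print(list(g[98:160,230]))
h=cv2.cvtColor(c["frame"],cv2.COLOR_RGB2HSV)
m=cv2.inRange(h,(100,120,60),(130,255,255));m[:, :200]=0;m[155:]=0;m[:,230:]=0;print(cv2.boundingRect(m))
```

```text
cols 200..300
116 [np.uint8(217), np.uint8(216), np.uint8(218), np.uint8(215), np.uint8(213), np.uint8(197), np.uint8(174), np.uint8(145), np.uint8(123), np.uint8(145), np.uint8(171), np.uint8(178), np.uint8(181), np.uint8(174), np.uint8(165), np.uint8(150), np.uint8(137), np.uint8(123), np.uint8(117), np.uint8(113), np.uint8(111), np.uint8(108), np.uint8(109), np.uint8(116), np.uint8(125), np.uint8(132), np.uint8(133), np.uint8(135)] [np.uint8(98), np.uint8(99), np.uint8(104), np.uint8(106), np.uint8(108), np.uint8(107), np.uint8(110), np.uint8(108), np.uint8(107), np.uint8(107), np.uint8(104), np.uint8(100), np.uint8(94), np.uint8(101), np.uint8(113), np.uint8(125), np.uint8(128), np.uint8(130), np.uint8(134), np.uint8(151), np.uint8(179), np.uint8(207), np.uint8(216), np.uint8(216), np.uint8(215), np.uint8(216)]
130 [np.uint8(218), np.uint8(217), np.uint8(219), np.uint8(215), np.uint8(212), np.uint8(194), np.uint8(163), np.uint8(136), np.uint8(122), np.uint8(117), np.uint8(113), np.uint8(117), np.uint8(115), np.uint8(113), np.uint8(113), np.uint8(111), np.uint8(110), np.uint8(106)
[... 3218 characters left out ...]
int8(132), np.uint8(141), np.uint8(151), np.uint8(137), np.uint8(134), np.uint8(158), np.uint8(179), np.uint8(198), np.uint8(190), np.uint8(171), np.uint8(159), np.uint8(162), np.uint8(147), np.uint8(113), np.uint8(91), np.uint8(90), np.uint8(89), np.uint8(91), np.uint8(87), np.uint8(89), np.uint8(88), np.uint8(88), np.uint8(85), np.uint8(86), np.uint8(91), np.uint8(90), np.uint8(90), np.uint8(89), np.uint8(89), np.uint8(87), np.uint8(89), np.uint8(89), np.uint8(88), np.uint8(87), np.uint8(92), np.uint8(91), np.uint8(87), np.uint8(86), np.uint8(88), np.uint8(89), np.uint8(87), np.uint8(78), np.uint8(62), np.uint8(53), np.uint8(50), np.uint8(45), np.uint8(43), np.uint8(30)]
(209, 135, 18, 20)
```

Run:
```python
from h import *
c=load("w3");a=crop(c,195,95,110,70,7)
cv2.imwrite("pics/c_w3.png",a)
s=sensors.get_state();R=s["ee_rot"];p=s["eef_pos"]
for z,r,cs in[(.003,116,(208.3,287.5)),(.005,145,(223.5,280.5)),(.026,145,(216,223.5,280.5))]:
    print(z,((onplane(c,[(u,r) for u in cs],z)-p)@R).round(4)[:,:2].tolist())
print(((onplane(c,[(250,109),(250,129.5)],.005)-p)@R).round(4)[:,:2].tolist(), "label end",((onplane(c,[(213,134.5)],.012)-p)@R).round(4)[:,:2].tolist())
```

```text
0.003 [[0.0472, -0.0402], [0.0473, 0.0353]]
0.005 [[0.0198, -0.0261], [0.0198, 0.0292]]
0.026 [[0.0229, -0.0313], [0.0229, -0.0245], [0.0229, 0.0272]]
[[0.0539, -0.0005], [0.0347, -0.0004]] label end [[0.0307, -0.0353]]
```

View pics/c_w3.png

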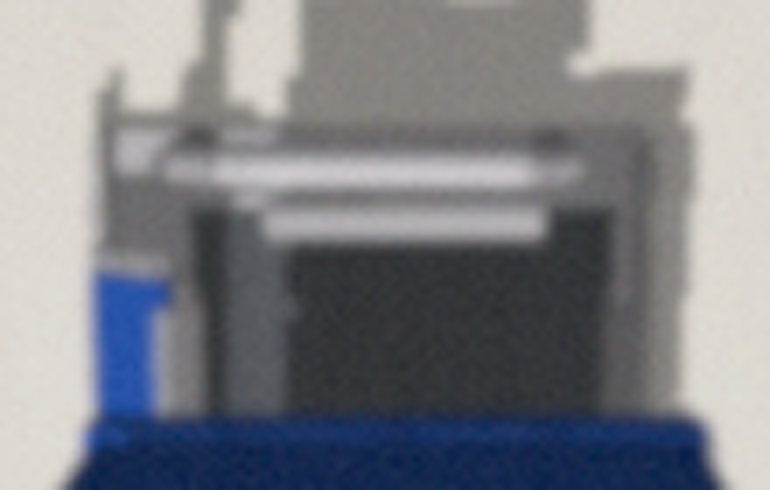

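The crop shows the label end at about (209,134) full-frame and the bay floor at columns 223–282, rows 124 and below. The bay sits about 4 mm off the tray outline's centre, towards +x. Allowing for the camera trend seen on the held jar, the offset is within about 1 mm, so I'll apply a small correction and descend with force checks.

```bash
python3 nudge.py '[[0.0008,0.0008,0.03,0.004,0.04],[0,0,0.035,0,0.04],[0,0,0.03,0,0.04],[0,0,0.01,0,0.04],[0,0,0,0,0.04]]' >/dev/null
python3 -c "
from h import *
togo(.507,-.113,.0695,-.084)"
python3 nudge.py '[[0,0,0.005,0,0.04],[0,0,0.005,0,0.04],[0,0,0.003,0,0.04]]' | grep -E 'pos|force'
python3 nudge.py '[[0,0,0.003,0,0.04],[0,0,0.003,0,0.04],[0,0,0,0,0.04]]' | grep -E 'pos|force'
python3 -c "
from h import *
togo(.507,-.113,.0695,-.084)"
```

```text
t 5.75 tcp [ 0.5078 -0.1129  0.098 ] yaw -0.0875 togo [-0.0002 -0.0007  0.0285] turn -0.0035 F [ 0.1 -0.  -0.8] gap 0.0474 grip 62.5 tilt [-0.003  0.001] j7 -0.2
eef_pos: [0.5087, -0.1129, 0.0868]
force: [-0.5, 1.0, -1.0]
grip_force: 62.6
eef_pos: [0.5078, -0.1127, 0.08]
force: [-0.1, 0.2, -1.4]
grip_force: 62.6
t 6.35 tcp [ 0.5078 -0.1127  0.08  ] yaw -0.088 togo [-0.0004 -0.0008  0.0105] turn -0.004 F [-0.1  0.2 -1.4] gap 0.0472 grip 62.6 tilt [-0. -0.] j7 -0.21
```

```bash
python3 nudge.py '[[0,0,0.004,0,0.04],[0,0,0.003,0,0.04],[0,0,0,0,0.04]]' | grep -E 'pos|force'
python3 nudge.py '[[0,0,0.002,0,0.04],[0,0,0.001,0,0.04],[0,0,0,0,0.04]]' | grep -E 'pos|force'
```

```text
eef_pos: [0.5077, -0.1127, 0.0728]
force: [-0.2, 0.4, -2.0]
grip_force: 62.6
eef_pos: [0.508, -0.1127, 0.0702]
force: [0.2, -1.1, -0.5]
grip_force: 62.6
```

```bash
python3 nudge.py '[[0,0,0.001,0,0.04],[0,0,0.001,0,0.04],[0,0,0,0,0.04]]' | grep -E 'pos|force'
python3 nudge.py '[[0,0,0.001,0,0.04],[0,0,0.001,0,0.04],[0,0,0,0,0.04]]' | grep -E 'pos|force'
```

```text
eef_pos: [0.508, -0.1127, 0.0682]
force: [0.2, -0.6, -1.2]
grip_force: 62.6
eef_pos: [0.5081, -0.1127, 0.0666]
force: [-1.1, -0.0, 4.3]
grip_force: 62.8
```

Contact came at TCP z 0.0666, which is the table grasp height plus 5 mm, so the jar is seated. I'll release and retreat.

```bash
python3 nudge.py '[[0,0,0,0,0.055],[0,0,0,0,0.07],[0,0,0,0,0.08],[0,0,0,0,0.08]]' | grep -E 'pos|force|gap'
python3 nudge.py '[[0,0,-0.03,0,0.08],[0,0,-0.04,0,0.08],[0,0,-0.04,0,0.08],[0,0,-0.04,0,0.08],[0,0,0,0,0.08]]' | grep -E 'pos|force|gap'
python3 - <<'E'
from h import *
for n in("top","side"): snap(n,n+"1")
t=load("top1");s=load("side1");w=snap("wrist","w4")
a=crop(w,120,60,266,200,3)
cv2.imwrite("pics/c_w4.png",a)
togo(.4905,-.348,.22,-.084)
E
```

```text
eef_pos: [0.5081, -0.1127, 0.0663]
force: [-0.8, 0.4, 0.1]
finger_gap: 0.0796
grip_force: 0.0
eef_pos: [0.511, -0.1128, 0.2217]
force: [0.7, 0.4, 0.3]
finger_gap: 0.0803
grip_force: 0.0
t 8.6 tcp [ 0.5077 -0.1128  0.2159] yaw -0.0882 togo [-0.2358  0.0036 -0.004 ] turn -0.0042 F [-0.6 -0.  -1. ] gap 0.0802 grip 0.0 tilt [-0. -0.] j7 -0.11
```

View pics/c_w4.png

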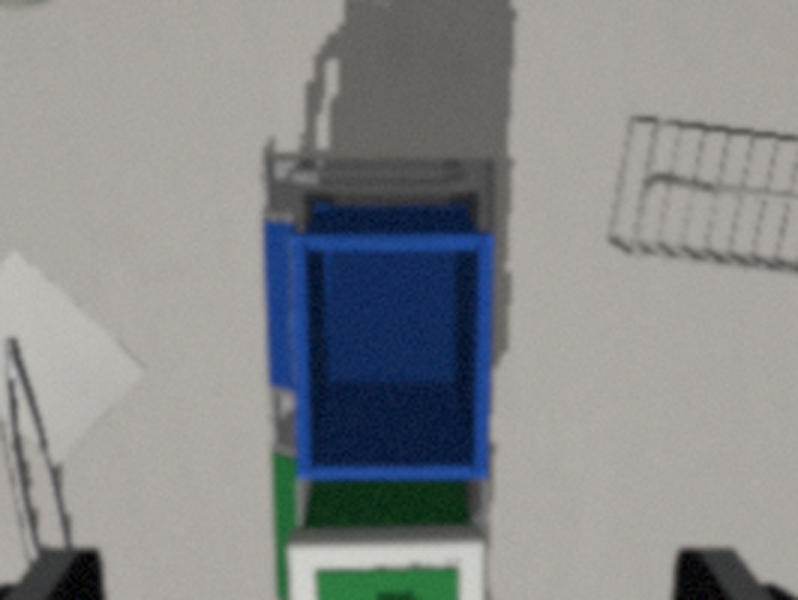

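The blue jar sits square in its bay, upright, between the tabs. Its rim corners in the 3x crop are (302,236), (494,236), (488,476), (298,476).

```bash
python3 - <<'E'
from h import *
w=load("w4");p=np.array([(302,236),(494,236),(488,476),(298,476)])/3+[120,60]-.33
print("mouth wrist",rectfit(onplane(w,p,.093)))
t=load("top1")
h=cv2.cvtColor(t["frame"],cv2.COLOR_RGB2HSV);m=cv2.inRange(h,(100,120,40),(130,255,255));m[:185]=0;m[225:]=0;m[:,:200]=0;m[:,:]*=1;m[:,240:]=0
ys,xs=np.nonzero(m);print(xs.min(),xs.max(),ys.min(),ys.max())
E
python3 nudge.py '[[-0.047,0.0007,0,-0.004,0.08],[-0.047,0.0007,0,0,0.08],[-0.047,0.0007,0,0,0.08],[-0.047,0.0007,0,0,0.08],[-0.04,0.0006,0,0,0.08]]' >/dev/null
python3 nudge.py '[[0,0,0,0,0.08],[0,0,0,0,0.08]]' >/dev/null
python3 - <<'E'
from h import *
togo(.4905,-.348,.1235,-.084)
w=snap("wrist","w5");cv2.imwrite("pics/w5.png",w["frame"][...,::-1])
print(proj(w,[[.4925,-.325,.1375],[.4885,-.371,.1375],[.4895,-.348,.1375]]).round(1))
E
```

```text
mouth wrist (array([ 0.5105, -0.1093]), array([47.6, 63.4, 50.3, 63.4]), 'long-axis yaw', np.float64(-0.107), 'short yaw', np.float64(-0.089))
t 9.3 tcp [ 0.491  -0.3406  0.214 ] yaw -0.0862 togo [-0.0076  0.0005  0.0905] turn -0.0022 F [-0.2 -0.4  0. ] gap 0.0802 grip 0.0 tilt [-0.003  0.002] j7 0.3
[[250.4 180.2]
 [250.3 247.8]
 [248.8 215.1]]Traceback (most recent call last):
  File "<stdin>", line 6, in <module>
    return umr_minimum(a, axis, None, out, keepdims, initial, where)
ValueError: zero-size array to reduction operation minimum which has no identity
```

View pics/w5.png

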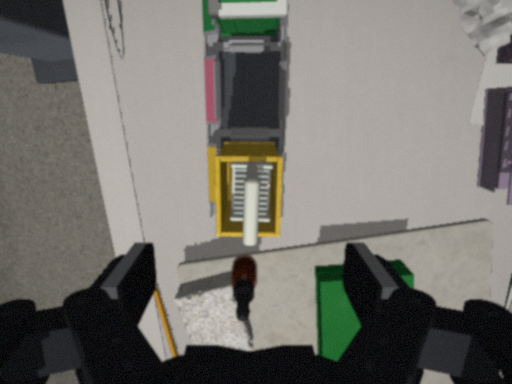

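The handle bar is at columns 245–257, rows 180–246, matching the prediction (250, 180–248). The yellow rim is at columns 217–281, square to the tool. I'll descend to grip.

```bash
python3 nudge.py '[[-0.0076,0,0.02,-0.002,0.07],[0,0,0.03,0,0.06],[0,0,0.03,0,0.05],[0,0,0.0105,0,0.05],[0,0,0,0,0.05]]' | grep -E 'pos|force|gap'
python3 nudge.py '[[0,0,0,0,0.05]]' >/dev/null
python3 -c "
from h import *
togo(.490,-.348,.1235,-.084)"
```

```text
eef_pos: [0.491, -0.3457, 0.1242]
force: [0.1, 0.5, 0.5]
finger_gap: 0.0502
grip_force: 0.0
t 9.95 tcp [ 0.4924 -0.3472  0.1267] yaw -0.0807 togo [-0.001  -0.0023  0.0032] turn 0.0033 F [-0.6  0.7 -0.3] gap 0.05 grip 0.0 tilt [ 0.001 -0.   ] j7 0.27
```

```bash
python3 nudge.py '[[-0.0005,-0.0015,0.001,0.002,0.04],[0,0,0,0,0.03],[0,0,0,0,0.02],[0,0,0,0,0.012],[0,0,0,0,0.004]]' | grep -E 'pos|force|gap'
python3 nudge.py '[[0,0,0,0,0.004],[0,0,0,0,0.004],[0,0,0,0,0.004]]' | grep -E 'pos|force|gap'
python3 -c "
from h import *
togo(.490,-.348,.1235,-.084)"
```

```text
eef_pos: [0.4904, -0.3483, 0.1254]
force: [0.2, 0.3, 3.6]
finger_gap: 0.0092
grip_force: 58.9
eef_pos: [0.4904, -0.3483, 0.1253]
force: [0.6, 0.1, 6.0]
finger_gap: 0.0087
grip_force: 59.2
t 10.75 tcp [ 0.4904 -0.3483  0.1253] yaw -0.084 togo [ 0.0003 -0.0005  0.0018] turn 0.0 F [0.6 0.1 6. ] gap 0.0087 grip 59.2 tilt [ 0.001 -0.001] j7 0.27
```

```bash
python3 nudge.py '[[0,0,-0.01,0,0.004],[0,0,-0.02,0,0.004],[0,0,-0.025,0,0.004],[0,0,-0.025,0,0.004],[0,0,-0.025,0,0.004]]' | grep -E 'pos|force|gap'
python3 nudge.py '[[0,0,-0.025,0,0.004],[0,0,-0.02,0,0.004],[0,0,0,0,0.004]]' | grep -E 'pos|force|gap'
python3 - <<'E'
from h import *
togo(.509,-.1094,.27,-.084)
s=snap("side","s5");w=snap("wrist","w6")
cv2.imwrite("pics/s5.png",crop(s,130,120,200,150,3))
E
```

```text
eef_pos: [0.4894, -0.3479, 0.2308]
force: [1.5, -0.3, -0.7]
finger_gap: 0.0087
grip_force: 58.5
eef_pos: [0.4908, -0.3486, 0.278]
force: [0.5, -0.5, -0.2]
finger_gap: 0.0087
grip_force: 58.6
t 11.55 tcp [ 0.4908 -0.3486  0.278 ] yaw -0.0841 togo [ 0.2399 -0.002   0.0074] turn -0.0001 F [ 0.5 -0.5 -0.2] gap 0.0087 grip 58.6 tilt [ 0.004 -0.003] j7 0.33
```

```bash
python3 nudge.py '[[0.02,0,0,0,0.004],[0.03,0,0,0,0.004],[0.03,0,0,0,0.004],[0.03,0,0,0,0.004],[0.03,0,0,0,0.004]]' | grep -E 'pos|force|gap'
python3 nudge.py '[[0.03,-0.001,0,0,0.004],[0.03,-0.001,0,0,0.004],[0.025,0,0,0,0.004],[0.015,0,0,0,0.004],[0,0,0,0,0.004]]' | grep -E 'pos|force|gap'
python3 nudge.py '[[0,0,0,0,0.004],[0,0,0,0,0.004],[0,0,0,0,0.004]]' >/dev/null
python3 - <<'E'
from h import *
togo(.5085,-.1094,.227,-.084)
for n in("wrist","side","top"): snap(n,n+"7")
w=load("wrist7")
h=cv2.cvtColor(w["frame"],cv2.COLOR_RGB2HSV)
blue=cv2.inRange(h,(100,120,40),(130,255,255));blue[:, :170]=0;blue[:,330:]=0
ys,xs=np.nonzero(blue);print("blue",xs.min(),xs.max(),ys.min(),ys.max())
white=cv2.inRange(h,(0,0,150),(179,50,255))
for r in range(100,300,20): print(r,"B"," ".join(str(v) for v in np.nonzero(blue[r])[0][[0,-1]]) if blue[r].any() else "-", "V",h[r,200:304:4,2].tolist(),"S",h[r,200:304:8,1].tolist())
E
```

```text
eef_pos: [0.5007, -0.2072, 0.2731]
force: [1.2, -0.3, -0.0]
finger_gap: 0.0084
grip_force: 58.5
eef_pos: [0.5078, -0.1067, 0.274]
force: [0.2, -0.8, -0.2]
finger_gap: 0.0087
grip_force: 58.5
t 12.95 tcp [ 0.5079 -0.1102  0.2745] yaw -0.0861 togo [0.0009 0.0006 0.0475] turn -0.0021 F [-0.9 -0.2 -0.6] gap 0.0087 grip 58.5 tilt [-0. -0.] j7 -0.08
blue 216 279 125 177
100 B - V [178, 179, 178, 177, 174, 177, 178, 124, 164, 109, 109, 107, 109, 107, 107, 110, 108, 107, 103, 104, 104, 121, 179, 177, 176, 181] S [13, 14, 15, 16, 17, 16, 16, 14, 12, 17, 15, 13, 16]
120 B - V [176, 178, 181, 177, 112, 91, 90, 94, 79, 82, 81, 84, 84, 83, 84, 82, 85, 85, 87, 84, 88, 111, 177, 175, 175, 175] S [16, 15, 2, 3, 3, 3, 9, 6, 3, 6, 9, 14, 12]
140 B 216 279 V [179, 178, 180, 180, 138, 136, 140, 102, 94, 94, 88, 92, 91, 93, 93, 93, 93, 89, 57, 141, 104, 145, 178, 179, 178, 177] S [16, 17, 153, 117, 193, 223, 207, 192, 195, 233, 54, 13, 13]
160 B 217 278 V [180, 181, 181, 182, 140, 137, 140, 88, 89, 122, 125, 126, 125, 126, 123, 122, 119, 89, 72, 144, 95, 120, 180, 177, 181, 181] S [14, 17, 107, 98, 9, 12
[... 428 characters left out ...]
, 162, 106, 186, 91, 83, 88, 113, 121, 134, 145, 142, 110, 87, 90, 98, 127, 168, 181, 179, 181, 184, 182] S [17, 16, 20, 16, 18, 16, 17, 14, 18, 16, 11, 14, 17]
240 B - V [180, 180, 183, 180, 172, 109, 68, 66, 63, 67, 118, 219, 220, 216, 199, 151, 50, 63, 64, 119, 143, 176, 178, 181, 179, 179] S [13, 18, 13, 23, 4, 17, 15, 17, 10, 8, 12, 16, 17]
260 B - V [180, 55, 24, 16, 25, 61, 61, 58, 50, 24, 119, 222, 222, 218, 197, 127, 25, 58, 66, 62, 37, 16, 19, 21, 142, 182] S [14, 0, 31, 4, 20, 15, 14, 16, 31, 19, 28, 27, 16]
280 B - V [19, 26, 29, 25, 28, 17, 13, 22, 45, 26, 131, 223, 222, 218, 196, 123, 47, 94, 16, 15, 11, 23, 27, 19, 13, 20] S [54, 35, 27, 59, 17, 16, 13, 17, 22, 96, 46, 47, 39]
```

Run:
```python
from h import *
w=load("wrist7");f=w["frame"].astype(int)
h=cv2.cvtColor(w["frame"],cv2.COLOR_RGB2HSV)
for r in(136,140,146,150,154,158,162,168): 
    print(r,"".join("B" if s>120 else "b" if s>70 else ("W" if v>160 else "w" if v>110 else ".") for s,v in h[r,208:292,1:]), h[r,222:280:3,2].tolist())
for cc in(240,250,260): print(cc,"".join("B" if s>120 else "b" if s>70 else ("W" if v>160 else "w" if v>110 else ".") for s,v in h[115:215,cc,1:]))
print("f",w["mtx"][0,0],w["mtx"][:2,2])
s=sensors.get_state();R=s["ee_rot"];p=s["eef_pos"]
a,b=np.cos(-.086),np.sin(-.086)
T=lambda x,y,z:p+R@np.array([x,y,z])
print("pred basket bottom front", proj(w,[T(.023,-.016,.1178),T(.023,.016,.1178)]).round(1).tolist(),"top front",proj(w,[T(.023,-.016,.0358),T(.023,.016,.0358)]).round(1).tolist())
c=np.array([.509,-.1094]);print("pred rim far",proj(w,[[c[0]+a*x-b*.0324,c[1]+b*x+a*.0324,.093] for x in(-.0254,.0254)]).round(1).tolist())
```

```text
136 WWWWWWwbBBBBBBbbbBBBBBBBBBBBBBBBBBBBBBBBBBBBBBBBBBBBBBBBBBBBBBBBBBBBBBBB...wwwWWWWWW [136, 146, 131, 155, 156, 160, 156, 157, 157, 158, 157, 155, 157, 146, 144, 145, 140, 137, 145, 127]
140 WWWWWWwbBBBBBBbwbBBBBBBBBBBBBBBBBBBBBBBBBBBBBBBBBBBBBBBBBBBBBBBBBBBBBBBB...wwWWWWWWW [133, 150, 102, 69, 99, 93, 88, 93, 94, 91, 93, 95, 91, 92, 93, 92, 71, 63, 141, 131]
146 WWWWWWwbBBBBBBbbbBBBBBBBBBBBBBBBBBBBBBBBBBBBBBBBBBBBBBBBBBBBBBBBBBBBBBBb....wwwWWWWW [133, 150, 97, 70, 101, 93, 93, 94, 90, 91, 94, 93, 91, 91, 89, 95, 61, 61, 144, 125]
150 WWWWWWwwBBBBBBbbbBBBBBBBBBBBBBBBBBBBBBBBBBBBBBBBBBBBBBBBBBBBBBBBBBBBBBBb...wwwWWWWWW [131, 148, 103, 71, 99, 93, 89, 91, 92, 93, 88, 93, 90, 92, 93, 89, 64, 60, 140, 108]
154 WWWWWWWwBBBBBBbbbBBBBBBBBBBBBBBBBBBBBBBBBBBBBBBBBBBBBBBBBBBBBBBBBBBBBBBb....wwWWWWWW [132, 150, 110, 70, 94, 91, 91, 91, 90, 91, 90, 93, 90, 89, 92, 95, 64, 70, 143, 110]
158 WWWWWWWwbBBBBBbbbBBBb............................................BBBBBBb....wwWWWWWW [130, 150, 104, 87, 96, 106, 106, 100, 103, 104, 102, 102, 101, 102, 101, 93, 83, 70, 144, 106]
162 WWWWWWWwbBBBBBbbbBb......................w........................BBBBBb...wwwWWWWWW [136, 140, 88, 90, 96, 106, 110, 108, 107, 111, 106, 108, 107, 103, 105, 84, 89, 77, 141, 104]
168 WWWWWWWwbBBBBBBb...................................................BBBBb..wwwWWWWWWW [134, 94, 91, 82, 91, 90, 86, 79, 84, 80, 79, 81, 82, 92, 92, 84, 88, 86, 143, 105]
240 ...........BBBBBBBBBBBBBBBBBBBBBBBBBBBBBb...www.........bbbbb........wwwww..wwww....wwww....www.....
250 ..........bBBBBBBBBBBBBBBBBBBBBBBBBBBBBBb...www.......bBBBBBbb......................................
260 ..........bBBBBBBBBBBBBBBBBBBBBBBBBBBBBBb...www.......................wwww..wwww.....ww......ww.....
f 342.91134810191096 [249.07164128 189.98395934]
pred basket bottom front [[227.9, 155.6], [271.4, 155.5]] top front [[218.2, 184.3], [281.6, 184.2]]
pred rim far [[222.7, 132.6], [278.7, 132.6]]
```

```bash
python3 nudge.py '[[0.0007,0.0008,0.015,-0.002,0.004],[0,0,0.015,0,0.004],[0,0,0.012,0,0.004],[0,0,0.004,0,0.004],[0,0,0,0,0.004]]' | grep -E 'pos|force|gap'
python3 nudge.py '[[0,0,0,0,0.004],[0,0,0,0,0.004],[0,0,0,0,0.004]]' >/dev/null
python3 - <<'E'
from h import *
togo(.5085,-.1094,.227,-.084)
w=snap("wrist","w8");s=snap("side","s8");t=snap("top","t8")
v=cv2.cvtColor(load("wrist7")["frame"],cv2.COLOR_RGB2HSV)[...,2];print("w7 col250 rows124-144",v[124:144,250].tolist())
h=cv2.cvtColor(w["frame"],cv2.COLOR_RGB2HSV)
print("w8 col250 rows",h[105:165,250,2].tolist())
st=sensors.get_state();R=st["ee_rot"];p=st["eef_pos"];T=lambda x,y,z:p+R@np.array([x,y,z])
print("pred basket bottom front",proj(w,[T(.023,-.016,.1178),T(.023,.016,.1178)]).round(1).tolist())
c=np.array([.509,-.1094]);a,b=np.cos(-.086),np.sin(-.086);print("pred rim far",proj(w,[[c[0]+a*x-b*.0324,c[1]+b*x+a*.0324,.093] for x in(-.0254,.0254)]).round(1).tolist())
for r in(128,134,140,146,150,154,158,162): print(r,"".join("B" if q>120 else "b" if q>70 else ("W" if u>160 else "w" if u>110 else ".") for q,u in h[r,208:296,1:]))
# side view: underside of basket corners and rim corners, predicted px
y2=lambda x,y,z:[c[0]+a*x-b*y,c[1]+b*x+a*y,z]
print("side rim far(+x) edge",proj(s,[y2(.0254,-.0324,.093),y2(.0254,.0324,.093)]).round(1).tolist(),"rack bottom +x",proj(s,[T(-.023,.016,.1178),T(.023,.016,.1178)]).round(1).tolist())
hs=cv2.cvtColor(s["frame"],cv2.COLOR_RGB2HSV)
for cc in(284,290,296): print(cc,"".join("B" if q>120 and 100<k<130 else "b" if q>70 else ("W" if u>160 else "w" if u>110 else ".") for k,q,u in hs[140:235,cc]))
E
```

```text
eef_pos: [0.5087, -0.1082, 0.2283]
force: [-0.1, -0.0, -1.1]
finger_gap: 0.0089
grip_force: 58.5
t 13.9 tcp [ 0.5093 -0.1082  0.2293] yaw -0.082 togo [-0.0013 -0.0007  0.0023] turn 0.002 F [-0.2 -0.2 -1. ] gap 0.0083 grip 58.5 tilt [ 0.001 -0.   ] j7 -0.11
w7 col250 rows124-144 [64, 68, 69, 63, 66, 57, 56, 66, 88, 122, 146, 156, 156, 142, 112, 94, 92, 90, 93, 90]
w8 col250 rows [106, 107, 104, 105, 106, 104, 106, 107, 105, 108, 104, 95, 86, 83, 79, 83, 87, 84, 83, 78, 79, 80, 81, 74, 67, 63, 61, 65, 59, 56, 58, 63, 64, 61, 60, 64, 71, 78, 88, 94, 89, 85, 85, 91, 87, 92, 92, 91, 90, 88, 88, 89, 90, 101, 112, 122, 117, 103, 94, 93]
pred basket bottom front [[227.6, 156.4], [271.0, 156.4]]
pred rim far [[216.9, 141.7], [281.9, 142.0]]
128 Www............................................................................wwWWWWWWW
134 www..............BBBBBBBBBBBBBBBBBBBBBBBBBBBBBBBBBBBBBBBBBBBBBBBBBBb...........wwWWWWWWW
140 wbBBBBBBBBBb...bBBBBBBBBBBBBBBBBBBBBBBBBBBBBBBBBBBBBBBBBBBBBBBBBBBBBBB........wwwWWWWWWW
146 wwBBBBBBBBBBBBBBBBBBBBBBBBBBBBBBBBBBBBBBBBBBBBBBBBBBBBBBBBBBBBBBBBBBBBBBBBB...wwWWWWWWWW
150 wwbBBBBBBBBBBBBBBBBBBBBBBBBBBBBBBBBBBBBBBBBBBBBBBBBBBBBBBBBBBBBBBBBBBBBBBBB...wwWWWWWWWW
154 WwbBBBBBBBBBBBBBBBBBBBBBBBBBBBBBBBBBBBBBBBBBBBBBBBBBBBBBBBBBBBBBBBBBBBBBBBb....wwwWWWWWW
158 WwbBBBBBBBBBBBBBBBB..............................................bBBBBBBBBb....wwWWWWWWW
162 WwbBBBBBBBBBBBBBBb................................................bBBBBBBBb....wwWWWWWWW
side rim far(+x) edge [[277.3, 202.7], [302.5, 199.1]] rack bottom +x [[281.0, 194.4], [299.0, 191.8]]
284 .........WWWWWWWwwwwwwWWWWWWWWWWWWWWWwwwwwwWWWWWWWwwwwbBBBBBBBBBBBBBBBBBBBBBBBBB........wWWWWWW
290 ......................wWWWwwwwwwwwwwwwwwwwwWWWWWWWwwwbBBBBBBBBBBBBBBBBBBBBBBBBBb.......wWWWWWWW
296 .....................wWWWwwWWWwwwwWWwwwwwwwWWWWWWwwwbBBBBBBBBBBBBBBBBBBBBBBBBBb.......wWWWWWWWW
```

```bash
python3 nudge.py '[[-0.001,-0.0003,0.003,0.001,0.004],[0,0,0,0,0.004],[0,0,0,0,0.004],[0,0,0,0,0.004],[0,0,0,0,0.004]]' | grep -E 'pos|force|gap'
python3 nudge.py '[[0,0,0,0,0.004],[0,0,0,0,0.004],[0,0,0,0,0.004]]' >/dev/null
python3 - <<'E'
from h import *
for _ in range(3): togo(.509,-.1094,.2262,-.085);snap("wrist","w9")
h=cv2.cvtColor(load("w9")["frame"],cv2.COLOR_RGB2HSV)
print("rim/basket rows",h[130:165,250,2].tolist())
for r in(150,158): print(r,"".join("B" if q>120 else "." for q,u in h[r,208:296,1:]))
E
```

```text
eef_pos: [0.5086, -0.1091, 0.2258]
force: [1.0, -0.5, -1.3]
finger_gap: 0.0087
grip_force: 58.5
t 14.85 tcp [ 0.5086 -0.1091  0.2258] yaw -0.083 togo [-0.0002  0.0004 -0.0004] turn 0.002 F [ 0.6 -0.2 -1.1] gap 0.0086 grip 58.5 tilt [ 0. -0.] j7 -0.11
t 14.9 tcp [ 0.5086 -0.1091  0.2258] yaw -0.083 togo [-0.0002  0.0005 -0.0004] turn 0.002 F [ 0.5  0.3 -1. ] gap 0.0093 grip 58.5 tilt [-0. -0.] j7 -0.11
t 14.95 tcp [ 0.5085 -0.1091  0.2258] yaw -0.083 togo [-0.0002  0.0005 -0.0004] turn 0.002 F [-0.4  0.5 -0.8] gap 0.0091 grip 58.5 tilt [-0. -0.] j7 -0.11
rim/basket rows [63, 66, 65, 64, 61, 60, 63, 58, 62, 65, 65, 75, 85, 89, 89, 88, 82, 82, 86, 91, 90, 91, 88, 89, 89, 87, 85, 91, 101, 114, 124, 116, 105, 96, 92]
150 ...BBBBBBBBBBBBBBBBBBBBBBBBBBBBBBBBBBBBBBBBBBBBBBBBBBBBBBBBBBBBBBBBBBBBBBBBB............
158 ...BBBBBBBBBBBBBBB................................................BBBBBBBBBB............
```

The rack is centred to under 1 mm, its underside is about 15 mm above the rim, and it is steady. I'm handing the job in.

```bash
python3 -c "
from cell import env, sensors, read_camera
print(env.finish_job())"
```

```text
the job is handed in; nothing more can be done
None
```

The job is handed in at about 15 s on the robot clock: the blue jar stands upright in the blue bay, and the rack is held square over its mouth, about 15 mm above the rim and within about 1 mm of centre.

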